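Take the strainer out of the watering pump's filter

ROBOT

A 6-joint arm with a two-finger parallel gripper is mounted at the origin on the work surface. World frame = base frame: x ahead of the robot, y to its left, z up, the work surface at z = 0. Lengths are in mm, angles in rad, forces in N, time in s.
With the tool pointing down it reaches from about 350 to 850 mm from the base axis. Payload 8.1 kg.
Tool frame: the origin (TCP) lies midway between the tips of the shut fingers; the grasp point (between the pads) lies 19 mm behind it; z points along the fingers, y is the line along which they close (so a half turn about z gives the same grasp; the last joint's range is limited). The gripper opens to 85 mm and grips with 20 to 120 N. Pads are 22 mm wide; open, the fingers measure 114 mm over their backs; the gripper's body (76 mm by 85 mm) begins 54 mm behind the grasp point. The pads swing forward as they close: fully open they stand 13 mm farther back than shut.
Start: joints at [1.141, 0.13, 1.488, -0, 1.523, -0.085], TCP at [202.784, 564.698, 231.292] pointing down, gripper open.
Joint ranges: [-2.96, 2.96], [-0.89, 2.26], [0.02, 2.5], [-1.34, 4.48], [0, 2.73], [-2.66, 2.66]. Speed limits (rad/s): [2.39, 2.39, 2.79, 3.14, 3.14, 3.14].

INTERFACE

Orientations are given as a 3x3 rotation matrix whose columns are the frame's x, y, z axes.
In Python, from workcell import move_ptp, movel, move_j, gripper_to, dwell, ik, get_state, capture, camera_info, MotionError, hand_in, cut_out gives the robot as it stands. Calls block until the motion is done:
- move_ptp(position, orientation): joint-space move of the TCP to a pose.
- movel(position, attitude=None, rate=150, guard=None): straight line of the TCP; attitude=None keeps the orientation; rate is the mean speed in mm/s. With guard (N) it stops when the force on the tool has changed by that much, and returns True; else False.
- move_j(angles): joint-space move.
- gripper_to(opening): finger opening in mm; the grip force is fixed at half the most; returns when the fingers have stopped.
- dwell(seconds).
- ik(position, orientation): joint angles nearest the present ones, or None.
- get_state(): the state.
- capture(name): name is "scene" or "top" or "wrist"; returns the picture (384x512x3 uint8, red, green, blue); there is no depth.
- camera_info(name): a dict with "fov_y" (degrees; the focal length in pixels is half the picture's height over the tangent of half this angle, whatever the lens; pixels are square), "cx", "cy" (the principal point, pixels), "eye" and "attitude" of the camera in the world; the wrist camera has in their place "hand_eye" (4x4, takes a point from camera to tool coordinates, whose origin is the TCP and whose axes are the flange's). Camera axes: x right, y up, looking along -z (the intrinsics and any distortion apply to the point x, -y, -z); pixel columns grow to the right and rows downward; lengths in mm; the calibration is good to about 2 mm. A picture is of the moment at which its call begins: read the wrist's pose just before it. camera_info takes no time and is no camera call.
A pose or a line that the arm cannot do raises MotionError and nothing moves.
- hand_in(): hands the job in; it is judged then, once.
Trained networks look in the newest picture that a camera, given by its name, has taken for a name from the list of things; names that differ only in an ending like _2 or _b are one class to them, and where a whole thing is asked for, a point or a joint stands for the part that bears it (a point fixed in the world has none). Each returns a list of dicts, best first, with "score" (0 to 1); they miss things now and then, are a little off and sometimes report something else, mostly with a low value. They report only what shows in the picture. A call takes as long as a camera call. They do not tell look-alikes from the thing itself.
- cut_out(camera, name): "region" (384x512 bool, what is visible of it) and "bbox" ([left, top, right, bottom] in pixels, round what is visible of it).
The state is a dict: "t": time; "joint_pos": joint angles; "qvel": joint speeds; "joint_torque": joint torques, N m; "ee_pos": TCP position; "eef_rot": TCP orientation; "ft_force": force on the tool from outside, world axes, zero at the start; "ft_torque": the same for the moment, N m; "opening": finger opening in mm; "finger_force": force on a finger pad.
Only numpy, scipy, OpenCV 4.12 (cv2) and the standard library are available. Lean on these libraries where they do the work, as an engineer would, in place of code of your own. Each camera call takes 0.05 s, during which the arm holds its last target. There are 200 camera calls.

TASK

The strainer in the watering pump's clear filter pot is due for rinsing. Unlock its lid by turning the grip bar anticlockwise (seen from above), lift the lid out together with the strainer that hangs from it, and set it down upright, standing on the strainer's foot, inside the empty terracotta saucer, letting go only once it stands there. Leave the black pot, the plant, the cup and the trowel where they are.

Things in the scene. Friction and masses are not known exactly. Their poses are not given: they have to be found in the camera images.
- filter_unit: Fixed watering set: grey board 150 x 340 x 16 mm with a clear round filter pot and, towards the unit's -y, a black and white pump (109 mm high with board). Origin on the pot's vertical axis at table height, z up; the pipe through the pot runs along the unit's y. The pot ends in a black ribbed collar of diameter 116 mm, top 124 mm above the table, that holds the strainer's lid.
- collar (a point): Centre of the collar's top face, axes as filter_unit. Bayonet: angle from the unit's x to the strainer's x (grip bar), anticlockwise from above, modulo 180 degrees. Starts locked at 0 to 17 degrees; fixed stops at -4 and 75. Between 57 degrees and the stop at 75 the lugs stand under gaps and the lid lifts straight up; below that two 8 mm ledges hold it. No spring or detent. Radial play 2 mm.
- strainer: Loose one-piece part, 0.15 to 0.31 kg: strainer cylinder, diameter 56 mm, under a round grey lid, diameter 108 mm, with an upright black grip bar across its top. Origin at the centre of its flat foot, z up, x along the bar; same after a half turn. Above the foot: lugs 55.5 to 63.5 mm, lid 74 to 84, bar top 118. In the pot its foot is 50 mm above the table; lifted 75 mm it is clear of the collar.
- strainer_grip (a point): Point on the strainer's axis inside the grip bar, 107 mm above its foot (23 mm above the lid's top): a good height for the finger pads. The bar is 88 mm long, 16 mm thick, 34 mm high, its flat sides clear all round above the lid. Two small tabs on the lid's edge, in line with the bar, pass raised marks on the collar: a single mark where locked (0 degrees), a double one where open (70 degrees).
- saucer: Loose empty terracotta plant saucer, 0.4 kg, the only shallow round dish in the work area: rim diameter 164 mm, height 24 mm, wall 5 mm, flat inner floor of diameter about 130 mm at 6 mm above its underside. Origin at the centre of its underside, z up.
- nursery_pot: Bystander: empty black round pot, mouth diameter 110 mm, height 100 mm. Origin at the centre of its underside. It may stand nearer to or farther from the robot than the saucer.
- plant: Bystander: leafy plant in a dull red-brown pot, mouth diameter 104 mm, about 210 mm high with its leaves. Origin at the centre of the pot's underside.
- cup: Bystander: empty clear plastic cup, mouth diameter 100 mm, height 60 mm. Origin at the centre of its underside.
- trowel: Bystander: hand trowel with wooden handle, 330 mm long, lying flat. Origin at table height near its middle, blade towards its +x.
There are look-alikes about, which are no part of the job. Leave any turquoise or yellow look-alike of the strainer alone.

How it is judged:
By the outcome, as a careful person would: the job done as asked, in the order asked, and still so for the second after the job is handed in, with the robot touching nothing.
It also fails if it takes over 45 s, if anything falls off the work surface, if the arm or the gripper's body presses on something with over 40 N, if the wrist force passes 120 N, or if a joint passes its speed limit or range.

## Working session

There is one attempt and no reset: what is moved stays moved. The work goes in short steps, each a Python script; the robot and the scene stay as the last script left them, time stands still between calls to the robot, and variables do not carry over. Pictures are saved under pics/ and viewed, at most 10 in all, crops included, and the job is handed in when it is done.

```bash
ls; mkdir -p pics
python3 - <<'E'
from workcell import *
import cv2,numpy as np
ims=[]
for n in ["scene","top"]:
    im=capture(n);cv2.imwrite(f'pics/{n}0.png',im[:,:,::-1]);ims.append(im)
    i=camera_info(n);print(n,i)
    for k in ["strainer","saucer","filter_unit","nursery_pot","plant","cup","trowel"]:
        print(k,[(round(r['score'],2),[int(v) for v in r['bbox']]) for r in cut_out(n,k)])
print(camera_info("wrist"));print(get_state()['t'])
E
```

```text
pics
scene {'fov_y': 46.375626020926674, 'cx': 251.94472372619816, 'cy': 199.24798581845826, 'eye': array([1401.82321399,  502.94988078, 1087.30196528]), 'attitude': array([[-0.45917715, -0.63390722,  0.62234877],
       [ 0.88825661, -0.3374955 ,  0.31160389],
       [ 0.01251195,  0.69588679,  0.71804249]])}
strainer [(0.67, [157, 126, 191, 157]), (0.66, [231, 151, 268, 188]), (0.66, [199, 134, 233, 166]), (0.62, [171, 161, 202, 193])]
saucer [(0.6, [259, 230, 318, 276])]
filter_unit [(0.63, [103, 175, 217, 226])]
nursery_pot [(0.68, [304, 185, 340, 232])]
plant [(0.62, [333, 229, 397, 294]), (0.44, [168, 159, 203, 191])]
cup [(0.86, [359, 210, 392, 237])]
trowel [(0.74, [305, 186, 340, 227]), (0.61, [166, 227, 232, 310])]
top {'fov_y': 43.50703551122822, 'cx': 262.4234613118589, 'cy': 194.91775010257348, 'eye': array([ 445.68275056,   84.15079839, 1323.73059272]), 'attitude': array([[ 0.0171479 ,  0.99616192, -0.0858334 ],
       [-0.9997796 ,  0.01604339, -0.01354143],
       [-0.0121124 ,  0.08604669,  0.99621747]])}
strainer [(0.98, [284, 235, 328, 282]), (0.95, [343, 257, 387, 300]), (0.8, [403, 236, 444, 282]), (0.67, [334, 161, 377, 203])]
saucer [(0.89, [182, 140, 244, 200])]
filter_unit [(0.84, [315, 125, 453, 221]), (0.32, [279, 60, 298, 177])]
nursery_pot [(0.74, [178, 217, 218, 263])]
plant [(0.83, [90, 129, 158, 194]), (0.45, [116, 229, 153, 266])]
cup [(0.82, [117, 231, 152, 265]), (0.35, [88, 132, 160, 193])]
trowel [(0.87, [279, 60, 299, 178])]
{'fov_y': 61.16437762027521, 'cx': 253.87532546464345, 'cy': 197.42945995906547, 'hand_eye': array([[-7.13648462e-04,  9.62531251e-01,  2.71169840e-01,
         6.89401711e+01],
       [ 9.99999661e-01,  7.98429784e-04, -2.02328544e-04,
        -4.68133640e-01],
       [-4.11257623e-04,  2.71169604e-01, -9.62531494e-01,
        -1.41451624e+02],
       [ 0.00000000e+00,  0.00000000e+00,  0.00000000e+00,
         1.00000000e+00]])}
0.8
```

Run:
```python
import cv2,numpy as np
a=cv2.imread('pics/top0.png');cv2.imwrite('pics/top1.png',cv2.resize(a[40:330,70:470],(800,580),interpolation=cv2.INTER_CUBIC))
```

```text
(no output)
```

View pics/top1.png

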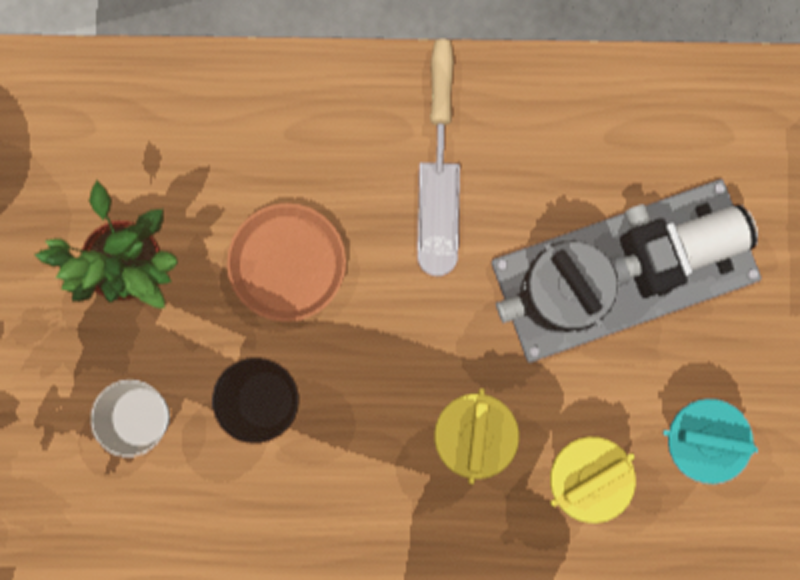

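View pics/scene0.png

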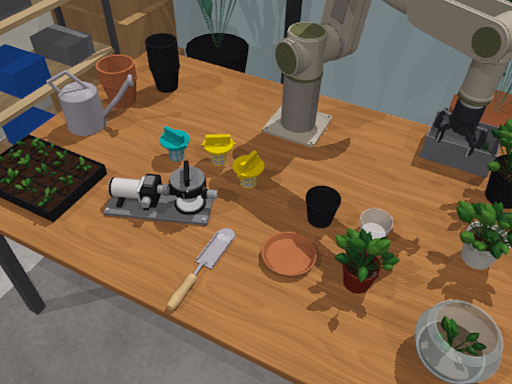

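The top view (in the full 512x384 frame) shows these strainer candidates:
- Grey lid with a black bar in the filter pot at about (355,182). This is the one described.
- Yellow look-alikes at (308,258) and (366,279).
- Turquoise look-alike at (425,260).

The saucer is at (213,170). The black pot at (198,240), cup at (135,248), plant at (124,162) and trowel at (289,119) stay put.

Next I'll compute positions and take a close look from above the pot.

```bash
cat > h.py <<'E'
from workcell import *
import cv2,numpy as np
def cam(n,st=None):
    i=camera_info(n); f=192/np.tan(np.radians(i['fov_y']/2))
    if n=='wrist':
        H=np.array(i['hand_eye']);R=np.array(st['eef_rot']);
        return f,i['cx'],i['cy'],R@H[:3,3]+st['ee_pos'],R@H[:3,:3]
    return f,i['cx'],i['cy'],np.array(i['eye']),np.array(i['attitude'])
def pt(c,uv,z):
    f,cx,cy,e,A=c; uv=np.atleast_2d(uv).astype(float)
    d=np.c_[(uv[:,0]-cx)/f,-(uv[:,1]-cy)/f,-np.ones(len(uv))]@A.T
    return (e+d*((z-e[2])/d[:,2])[:,None])[:,:2]
def px(c,P):
    f,cx,cy,e,A=c; q=(np.atleast_2d(P)-e)@A
    return np.c_[cx-f*q[:,0]/q[:,2],cy+f*q[:,1]/q[:,2]]
def down(a): # tool x at angle a+90?, closing axis y perpendicular to bar at angle a
    c,s=np.cos(a),np.sin(a); return np.array([[c,s,0],[s,-c,0],[0,0,-1.]])
E
python3 - <<'E'
from h import *
c=cam('top');im=capture('top')
def rg(n,k=0):
    r=cut_out('top',n)[k];return r['region']
def cen(uv):
    return cv2.minEnclosingCircle(uv.astype(np.float32))
def outline(m,z): 
    ct=max(cv2.findContours(m.astype(np.uint8),0,1)[0],key=cv2.contourArea)[:,0]
    return pt(c,ct,z).astype(np.float32)
for n,z in [("saucer",24),("nursery_pot",100)]:
    print(n,cv2.fitEllipse(outline(rg(n),z)))
for r in cut_out('top','strainer'):
    b=r['bbox']
    if b[1]<200: 
        m=r['region'];print(b,'lid',cv2.fitEllipse(outline(m,134)))
        vv,uu=np.nonzero(m);dark=im[vv,uu].max(1)<60
        d=np.zeros(m.shape,np.uint8);d[vv[dark],uu[dark]]=1
        o=outline(d,168);print('bar',cv2.minAreaRect(o))
        q=o-o.mean(0);print(np.degrees(np.arctan2(*np.linalg.svd(q)[2][0][::-1])))
g=rg('filter_unit');print('unit',cv2.minAreaRect(outline(g,16)))
E
```

```text
saucer ((623.4024047851562, 238.00718688964844), (157.86334228515625, 158.41567993164062), 8.742817878723145)
nursery_pot ((435.3587951660156, 263.7177429199219), (106.9749984741211, 108.63334655761719), 151.0596923828125)
[333.1, 161.8, 377.8, 204.4] lid ((585.42138671875, -132.1655731201172), (103.66136932373047, 106.19978332519531), 78.62908935546875)
bar ((583.2123413085938, -129.4405059814453), (82.63819122314453, 18.057491302490234), 34.471370697021484)
-145.95529
unit ((622.2337646484375, -227.32901000976562), (153.109619140625, 373.11883544921875), 20.615694046020508)
```

Run:
```python
from h import *
p=np.array([584,-130.5,260])
for a in (34,214):
    for da in (0,50,60): print(a+da,[None if q is None else np.round(q,2) for q in [ik(p-[0,0,120],down(np.radians(a+da)))]])
a=np.radians(34)
q=ik(p,down(a)); q2=ik(p,down(a+np.pi)); 
best=a if abs(q[5])<abs(q2[5]) else a+np.pi
q3=ik(p,down(best+.9)); 
if q3 is None or abs(q3[5])>2.5: best=a+np.pi if best==a else a
print(best); move_ptp(p,down(best))
dwell(.2);st=get_state();im=capture('wrist');c=cam('wrist',st)
rs=cut_out('wrist','strainer');print([(r['score'],r['bbox']) for r in rs])
v=im.copy()
m=rs[0]['region'];vv,uu=np.nonzero(m);dark=im[vv,uu].max(1)<60
d=np.zeros(m.shape,np.uint8);d[vv[dark],uu[dark]]=1
d=cv2.morphologyEx(d,cv2.MORPH_OPEN,np.ones((5,5)))
ct=max(cv2.findContours(d,0,1)[0],key=cv2.contourArea)[:,0]
o=pt(c,ct,168).astype(np.float32);print('bar',cv2.minAreaRect(o))
ct2=max(cv2.findContours(m.astype(np.uint8),0,1)[0],key=cv2.contourArea)[:,0]
print('lid',cv2.fitEllipse(pt(c,ct2,134).astype(np.float32)))
for x in (p[:2]-p[:2]+[584,-130.5],):
    u=px(c,[[*x,168]])[0];cv2.circle(v,tuple(int(k) for k in u),4,(255,0,0),-1)
cv2.drawContours(v,[ct],-1,(0,255,0),1);cv2.drawContours(v,[ct2],-1,(0,0,255),1)
cv2.imwrite('pics/w1.png',cv2.resize(v,(768,576))[:,:,::-1]);print(st['t'],st['ee_pos'],st['joint_pos'])
```

```text
34 [array([-0.31,  0.19,  1.6 , -0.  ,  1.36,  0.67])]
84 [array([-0.31,  0.19,  1.6 , -0.  ,  1.36, -0.2 ])]
94 [array([-0.31,  0.19,  1.6 , -0.  ,  1.36, -0.38])]
214 [array([-0.31,  0.19,  1.6 , -0.  ,  1.36, -2.47])]
264 [None]
274 [None]
0.5934119456780721
[(0.84, [200.1, 115.4, 319.1, 250.7]), (0.64, [267.1, 326.9, 303.1, 349.2]), (0.59, [20.9, 213.1, 125.9, 309.5]), (0.46, [1.0, 1.4, 27.5, 18.4])]
bar ((588.37744140625, -131.5025634765625), (87.43830871582031, 14.782855033874512), 33.88887405395508)
lid ((586.5611572265625, -132.2457733154297), (103.21448516845703, 108.51008605957031), 128.35971069335938)
4.0417 [ 584.12326124 -129.94222101  260.00184059] [-3.04594702e-01  1.15755363e-01  1.45202029e+00  5.92127165e-05
  1.57383822e+00  6.71822848e-01]
```

View pics/w1.png

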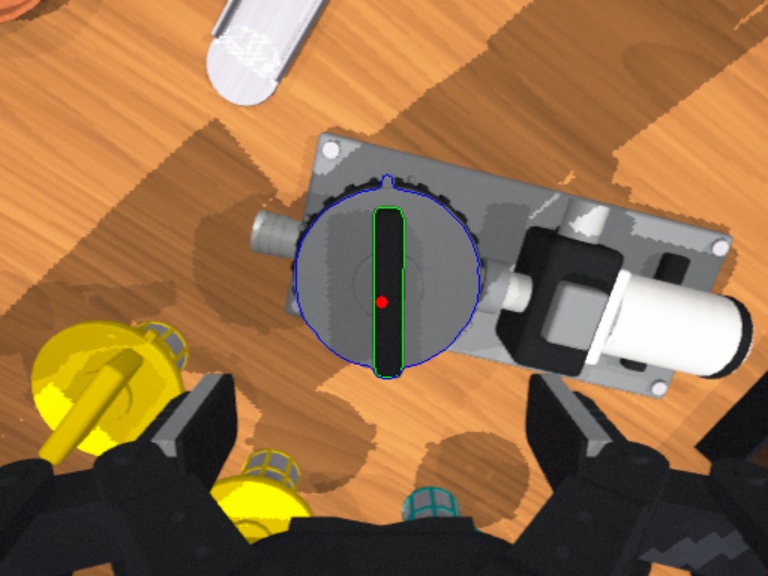

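The close crop confirms the choice: grey lid with black bar in the ribbed collar next to the pump, bar centre at (388,292) zoomed, its tab at (388,182). The bar is parallel to the pads. The bolts at (330,150), (720,247) and (660,388) give the unit's heading.

Run:
```python
from h import *
st=get_state();c=cam('wrist',st)
B=pt(c,np.array([[330,150],[720,247],[660,388]])/1.5,18);d=B[0]-B[1];e=B[1]-B[2]
un=np.degrees(np.arctan2(d[1],d[0]))-90;print(B,np.linalg.norm(d),np.linalg.norm(e),'unit',un,np.degrees(np.arctan2(e[1],e[0])),'bayonet',34-un)
a=np.radians(34);xy=[587,-131.8]
movel([*xy,200],down(a),rate=120)
print(movel([*xy,141],rate=80,guard=10))
s=get_state();print(s['ee_pos'],s['ft_force'])
gripper_to(10)
s=get_state();print(s['t'],s['opening'],s['finger_force'],s['ft_force'],s['ft_torque'],s['ee_pos'],s['joint_pos'])
```

```text
[[ 624.48392823  -56.56172011]
 [ 735.35718131 -353.03309991]
 [ 617.46738188 -398.11091973]] 316.5251290049473 126.21416184416273 unit 20.504602693694025 20.925480496826413 bayonet 13.495397306305975
False
[ 587.35009739 -131.91447095  141.50208997] [-0.04966559  0.46569511  0.06531568]
6.3167 14.874126545890443 59.33187246322632 [0.11353308 0.27082287 2.30810759] [0.01750037 0.03858301 0.02822479] [ 587.19175705 -131.85243349  141.30316004] [-3.06061232e-01  1.92437306e-01  1.58585301e+00 -2.76700676e-06
  1.36275182e+00  6.71334751e-01]
```

Run:
```python
from h import *
j=np.array(get_state()['joint_pos'])
for k in range(1,8):
    j2=j.copy();j2[5]-=np.radians(53*k/7);move_j(j2)
    s=get_state();print(round(s['t'],2),s['ft_force'].round(1),s['ft_torque'].round(2),round(s['opening'],1))
    if np.linalg.norm(s['ft_force'])>50: break
dwell(.2);st=get_state();im=capture('wrist');c=cam('wrist',st)
p=st['ee_pos'];print(p,st['eef_rot'][:,0].round(3))
cv2.imwrite('pics/w2.png',cv2.resize(im,(768,576))[:,:,::-1])
```

```text
6.58 [ 0.3 -0.2  0.9] [ 0.05 -0.02  0.09] 14.8
6.83 [ 0.1 -1.   0.7] [0.01 0.01 0.06] 14.7
7.09 [ 1.2 -0.   1. ] [0.02 0.06 0.12] 14.8
7.35 [0.7 0.3 0.6] [0.02 0.01 0.05] 15.2
7.61 [-0.6 -0.2  1.9] [0.02 0.02 0.09] 15.3
7.87 [-0.2 -0.7  0.6] [0.05 0.02 0.11] 15.1
8.12 [ 0.4 -0.7  0.6] [0.01 0.09 0.07] 15.1
[ 587.18698473 -131.8540873   141.30894008] [ 0.056  0.998 -0.   ]
```

View pics/w2.png

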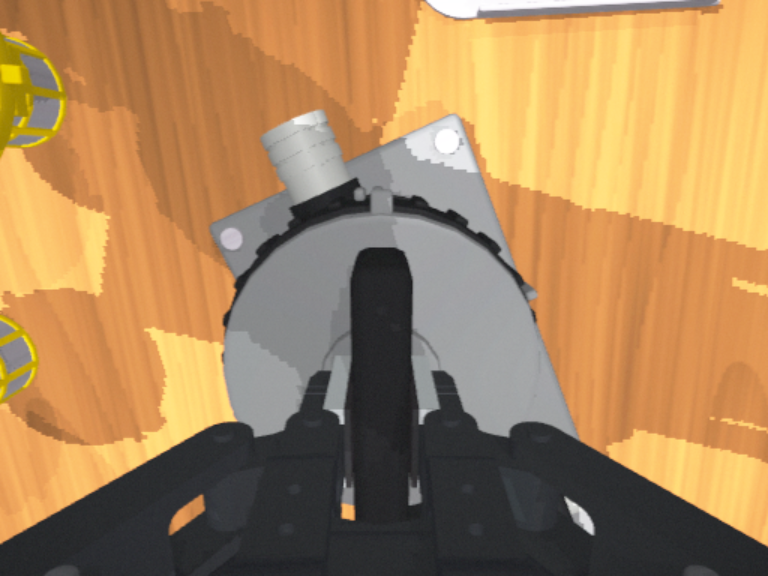

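The lid has turned: its tab at (381,200) now sits at the double mark (one bar visible at (360,195)), and the single mark is left at about (530,293). I'll lift with a guard.

Run:
```python
from h import *
p=get_state()['ee_pos']
hit=movel(p+[0,0,15],rate=40,guard=12);s=get_state();print(hit,s['ee_pos'],s['ft_force'],s['opening'])
if not hit:
    hit=movel(p+[0,0,130],rate=80,guard=12);dwell(.2);s=get_state();print(hit,s['t'],s['ee_pos'],s['ft_force'],s['opening'])
    if not hit:
        capture('top');im=capture('scene');cv2.imwrite('pics/s2.png',cv2.resize(im[60:320,90:430],(780,596))[:,:,::-1])
```

```text
False [ 587.35114297 -131.91333333  156.58778362] [ 1.10865815 -0.10355661 -3.3401302 ] 14.760435450012967
False 10.6917 [ 587.04688059 -131.79511459  270.91962258] [-0.06145096  0.84692891 -2.54239862] 15.038003738118732
```

View pics/s2.png

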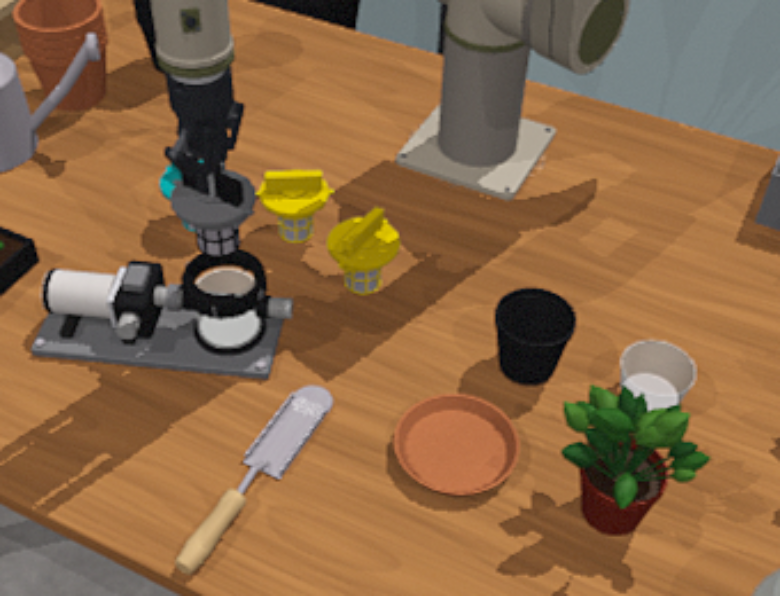

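The strainer hangs free above the collar, at (215,215) in this crop. The saucer at (455,445) is clear, so I'll carry it over and lower it with a guard.

Run:
```python
from h import *
x,y=623.4,238
movel([x,y,271],rate=150);
movel([x,y,125],rate=100)
hit=movel([x,y,90],rate=20,guard=5)
dwell(.2);s=get_state();print(hit,s['t'],s['ee_pos'],s['ft_force'],s['ft_torque'],s['opening'],s['eef_rot'][:,2])
im=capture('scene');cv2.imwrite('pics/s3.png',cv2.resize(im[130:320,230:430],(600,570))[:,:,::-1])
```

```text
True 16.4833 [623.60701654 238.0191012   97.32674951] [2.21845837 0.45722825 6.0636453 ] [ 0.07703977 -0.25973783  0.02393281] 14.78060340916415 [ 8.34880690e-04 -1.07524801e-04 -9.99999646e-01]
```

View pics/s3.png

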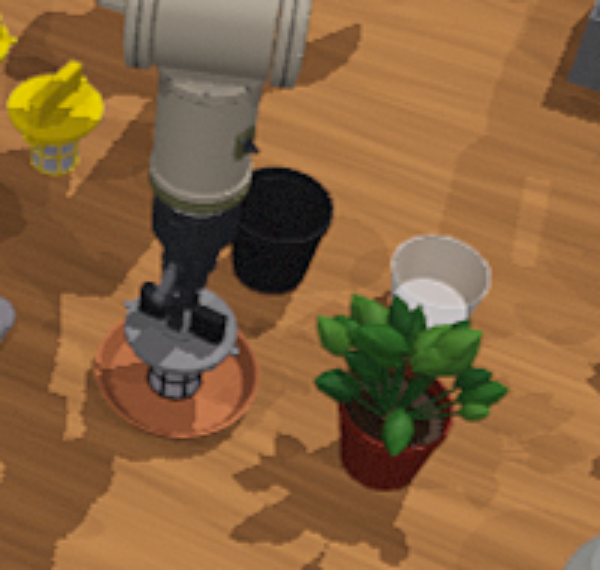

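The strainer stands upright inside the saucer (foot at about (175,382)). Contact came at the expected height of 97.3 mm, so I'll release and retreat.

Run:
```python
from h import *
gripper_to(60);p=get_state()['ee_pos'];print(p,get_state()['ft_force'])
movel(p+[0,0,20],rate=40);movel(p+[0,0,180],rate=120);dwell(.5)
s=get_state();print(s['t'],s['ft_force'],s['opening'])
im=capture('scene');cv2.imwrite('pics/s4.png',cv2.resize(im[60:320,90:430],(780,596))[:,:,::-1])
```

```text
[621.84454973 237.56745557  95.155752  ] [ 0.57718269  0.56992158 -0.97962887]
19.6583 [ 0.1493059   0.07469182 -0.17875714] 59.64808078159911
```

View pics/s4.png

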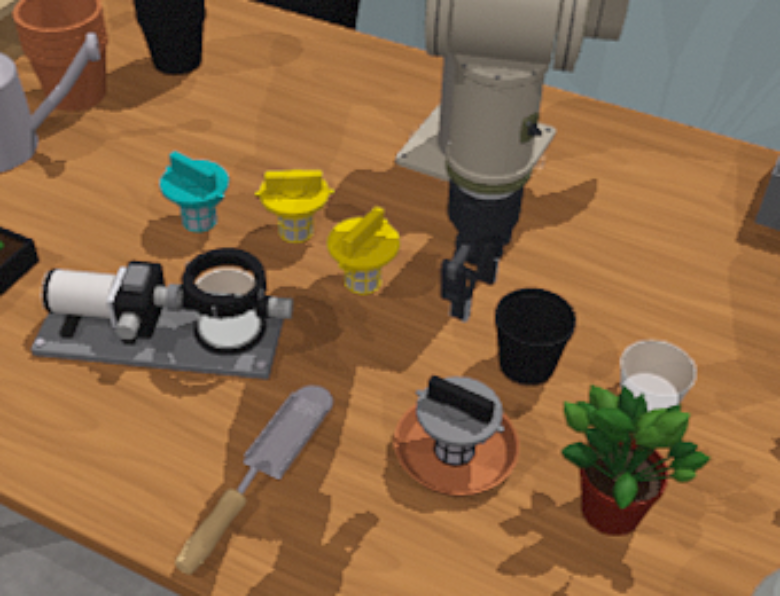

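The strainer stands upright in the saucer at (455,430). The gripper is clear of it, and the pot, plant, cup and trowel look unmoved.

```bash
python3 -c "
from workcell import *
print(hand_in())"
```

```text
the job is handed in; nothing more can be done
None
```

The job is handed in at about 20 s on the robot's clock: the lid was unlocked anticlockwise, lifted out with its strainer, and released only once it stood upright in the saucer; the pot, plant, cup and trowel look unmoved in the last picture.

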